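# Shut the light box and snap down its four tabs

### The job

Shut the light box's lifted diffuser flap, then go round its rim and press down each of the four snap tabs until every one has snapped flat. Leave the canister, the bottle and the reel standing where they are.

Things in the scene. Friction and masses are not known exactly. Their poses are not given: they have to be found in the camera images.
- lightbox: Fixed white light box, a wedge 252 mm wide (y), 170 deep (x). Origin under it on the table; x away from its front, y left, z up. Its flat face rises at 35 degrees from (-78, y, 40) mm at the front to (78, y, 149) mm at the back: out of the face is (-0.574, 0, 0.819). The shut flap (180 x 140 mm) leaves a 36 mm margin left, right and front, with keeper beads for the tabs' slots.
- flap (a joint): Angle of the diffuser flap, a white frame 8 mm thick with a translucent pane: 0 = shut on the face, positive = lifted (rad); starts at 0.45 to 0.85. Hinge line along y near the top of the face, through (64, 0, 144) mm in the frame of lightbox. The stiff hinge holds any angle; 1 to 3 N on the free front edge close it.
- flap_edge (a point): Middle of the top of the flap's free front bar (18 mm wide), 131 mm from the hinge line; 52 mm of this bar is free between the two front tabs. Moves with the flap; when shut it is at (-46, 0, 72) mm in the frame of lightbox.
- tab_left (a joint): Angle by which the snap tab on the left (+y) side of the flap's rim is pressed: about 0 = standing up 38 degrees, as at the start; 0.66 = snapped flat (rad). Grey slotted plate, 60 mm along the rim, 32 mm outward from its hinge on the flap's edge, 5 mm thick. Resists with up to about 7 N; past 0.47 it snaps to 0.66 by itself and stays; let go earlier, it springs back up.
- tab_left_pad (a point): Middle of the left tab's top, 19 mm outward from its hinge: press here straight into the face until a firm stop. Moves with tab and flap; flap shut and tab flat, it is at (3, 109, 109) mm in the frame of lightbox, 10 mm out from the housing's face, 2 mm proud of the flap's frame.
- tab_front_left (a joint): As tab_left, for the left one (+y) of the two tabs on the front edge of the flap's rim.
- tab_front_left_pad (a point): As tab_left_pad, for the front left tab; flap shut and tab flat it is at (-70, 56, 58) mm in the frame of lightbox.
- tab_front_right (a joint): As tab_left, for the right one (-y) of the two front tabs.
- tab_front_right_pad (a point): As tab_left_pad, for the front right tab; flap shut and tab flat it is at (-70, -56, 58) mm in the frame of lightbox.
- tab_right (a joint): As tab_left, for the tab on the right side (-y).
- tab_right_pad (a point): As tab_left_pad, for the right tab; flap shut and tab flat it is at (3, -109, 109) mm in the frame of lightbox.
- rack: Fixed steel film-drying rack astride the light box, same origin and axes as lightbox: a 12 mm round bar along y at x = 30 mm, 265 mm high, on posts at y = +205 and -205 mm with feet 160 mm long. The bar runs above the left and right tabs, so the tool must lean back towards the robot to press them, square to the sloping face.
- canister_mid (a point): Middle of a loose matte black canister, 87 mm across, 118 mm high; stands near the light box, to be left alone.
- bottle_mid (a point): Middle of a loose brown glass bottle with a screw top, 76 mm across, 175 mm high; to be left alone.
- reel_mid (a point): Middle of a loose steel spiral film reel, 90 mm across, 62 mm high, standing on its flat side; to be left alone.

How it is judged:
On the way:
1. the flap is shut (within 0.06 rad) while all four tabs still stand unsnapped (value of joint flap below 0.06 rad and value of joint each of tab_left, tab_front_left, tab_front_right, tab_right below 0.5 rad).
At the end, for the whole second after the job is handed in: The flap is shut (within 0.04 rad) and all four tabs are snapped flat (each turned to within 0.06 rad of flat, past 0.60 of 0.66 rad) (value of joint flap below 0.04 rad and value of joint each of tab_left, tab_front_left, tab_front_right, tab_right above 0.6 rad); the robot touches nothing.
It fails at once if the canister, the bottle or the reel is shifted by more than 20 mm or tipped over (distance of any of canister_mid, bottle_mid, reel_mid from where it was at the start of the episode above 0.02 m or angle between any of canister_mid, bottle_mid, reel_mid's own z axis and vertical above 0.4 rad).
It also fails if it takes over 54 s, if anything falls off the work surface, if the arm or the gripper's body presses on something with over 40 N, if the wrist force passes 120 N, or if a joint passes its speed limit or range.

### The arm

A 6-joint arm with a two-finger parallel gripper is mounted at the origin on the work surface. World frame = base frame: x ahead of the robot, y to its left, z up, the work surface at z = 0. Lengths are in m, angles in rad, forces in N, time in s.
With the tool pointing down it reaches from about 0.3 to 0.875 m from the base axis. Payload 6.4 kg.
Tool frame: the origin (TCP) lies at the very end of the fingers, on their centre line; the grasp point (between the pads) lies 19 mm behind it; z points along the fingers, y is the line along which they close (so a half turn about z gives the same grasp; the last joint's range is limited). The gripper opens to 88 mm and grips with 3 to 60 N. Pads are 18 mm wide; open, the fingers measure 123 mm over their backs; the gripper's body (75 mm by 187 mm) begins 45 mm behind the grasp point.
Start: joints at [1.139, 0.181, 1.607, -0, 1.354, -0.206], TCP at [0.129, 0.56, 0.212] pointing down, gripper open.
Joint ranges: [-2.99, 2.99], [-0.89, 2.07], [0.3, 2.58], [-1.14, 4.28], [0, 2.63], [-3.12, 3.12]. Speed limits (rad/s): [2.57, 2.57, 3.01, 3.14, 3.14, 3.14].

### API

Orientations are given as a unit quaternion [w, x, y, z].
In Python, from cell import bot gives the robot as it stands. Calls block until the motion is done:
- bot.goto(position, orientation): joint-space move of the TCP to a pose.
- bot.movel(position, rotation=None, velocity=0.15, threshold=None): straight line of the TCP; rotation=None keeps the orientation; velocity is the mean speed in m/s. With threshold (N) it stops when the force on the tool has changed by that much, and returns True; else False.
- bot.move_j(angles): joint-space move.
- bot.gripper_to(opening): finger opening in m; the grip force is fixed at half the most; returns when the fingers have stopped.
- bot.sleep(seconds).
- bot.inverse_kinematics(position, orientation): joint angles nearest the present ones, or None.
- bot.state(): the state.
- bot.read_camera(name): name is "scene" or "top"; returns (picture, depth): 400x640x3 uint8, red, green, blue; 400x640 float32, m along the optical axis (not along the pixel's ray), 0 where there is no reading.
- bot.camera_model(name): a dict with "fx", "fy", "cx", "cy" (pixels), "k1" (the pictures are not rectified: a ray, as slopes to the right and down, at radius r is drawn at 1 + k1 r^2 times it, then the intrinsics apply), "R" (3x3) and "t" (3): a world point X has camera coordinates R X + t. Camera axes: x right, y down, z forward; pixel columns grow to the right and rows downward; lengths in m; the calibration is good to about 2 mm. A picture is of the moment at which its call begins. camera_model takes no time and is no camera call.
A pose or a line that the arm cannot do raises bot.PlanningError and nothing moves.
- bot.job_done(): hands the job in; it is judged then, once.
The state is a dict: "time": time; "qpos": joint angles; "qvel": joint speeds; "effort": joint torques, N m; "position": TCP position; "tool_rot": TCP orientation; "contact_force": force on the tool from outside, world axes, zero at the start; "torque": the same for the moment, N m; "opening": finger opening in m; "finger_force": force on a finger pad.
Only numpy, scipy, OpenCV 4.12 (cv2) and the standard library are available. Lean on these libraries where they do the work, as an engineer would, in place of code of your own. Each camera call takes 0.05 s, during which the arm holds its last target. There are 200 camera calls.

## Working session

There is one attempt and no reset: what is moved stays moved. The work goes in short steps, each a Python script; the robot and the scene stay as the last script left them, time stands still between calls to the robot, and variables do not carry over. Pictures are saved under pics/ and viewed, at most 10 in all, crops included, and the job is handed in when it is done.

```bash
mkdir -p pics; ls; python3 - <<'E'
from cell import bot
import cv2,numpy as np
for n in("scene","top"):
    im,d=bot.read_camera(n); cv2.imwrite(f"pics/{n}0.png",im[:,:,::-1]); np.save(f"pics/{n}0.npy",d)
    print(n,bot.camera_model(n))
print(bot.state())
E
```

```text
pics
scene {'fx': 398.16908937184604, 'fy': 398.16908937184604, 'cx': 321.60722931407304, 'cy': 200.73721936861656, 'k1': 0.027901169044939708, 'R': array([[-0.08461442,  0.99640276, -0.00468377],
       [ 0.82571744,  0.0674873 , -0.5600323 ],
       [-0.55770164, -0.05125428, -0.82845753]]), 't': array([ 0.03785553, -0.38222946,  1.43240014])}
top {'fx': 473.3370540802628, 'fy': 473.3370540802628, 'cx': 325.2291128957794, 'cy': 199.06535900525847, 'k1': -0.09634383025780092, 'R': array([[ 1.44910798e-02, -9.99891033e-01,  2.81603369e-03],
       [-9.86771505e-01, -1.47556252e-02, -1.61444318e-01],
       [ 1.61468278e-01, -4.39279303e-04, -9.86877805e-01]]), 't': array([0.00350399, 0.56165524, 1.22135967])}
{'time': 0.1, 'qpos': array([ 1.13873830e+00,  1.81453150e-01,  1.60787197e+00, -2.39669642e-05,
        1.35381926e+00, -2.06298367e-01]), 'qvel': array([ 0.00036604, -0.0021281 , -0.00079195,  0.00101156,  0.00119249,
        0.00039524]), 'effort': array([ 1.39725398e-03, -4.34811115e+01, -3.42702091e+01,  7.05720903e-02,
        3.38617992e-02, -6.03951798e-05]), 'position': array([0.12848208, 0.55993479, 0.21142534]), 'tool_rot': array([-2.32344349e-04,  1.12637660e-01,  9.93635826e-01, -7.40344366e-04]), 'contact_force': array([ 0.24201884, -0.57264257, -0.65137982]), 'torque': array([-0.00747446, -0.00911154, -0.05018252]), 'finger_force': 0.0, 'opening': 0.08806930847505196}
```

View pics/scene0.png

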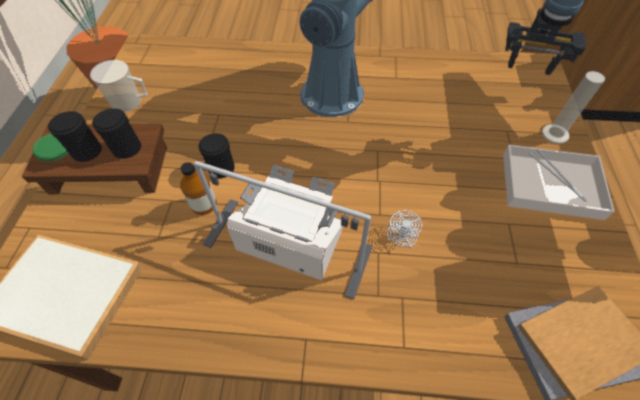

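View pics/top0.png

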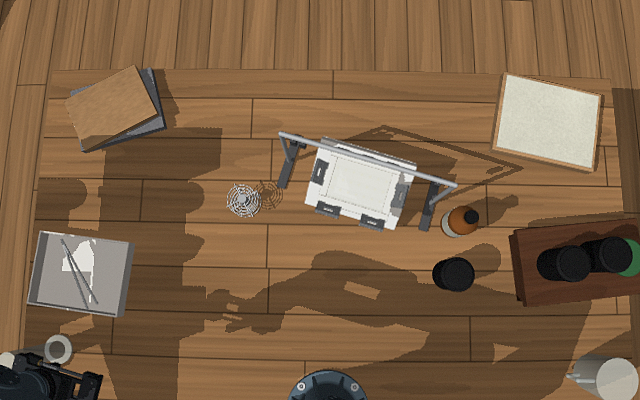

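Scene view: box at about (290,230), rack bar from (197,167) to (368,217), bottle (195,190), canister (215,155), reel (405,228). Top view: the front of the box faces the robot, with front tabs at (327,208) and (372,220) and side tabs at (320,170) and (398,197). The bar runs (281,134) to (455,187), with the reel at (243,200), canister (453,273) and bottle (460,220).

```bash
cat > h.py <<'E'
import numpy as np,cv2
from cell import bot
def cloud(n,d):
    m=bot.camera_model(n); K=np.array([[m["fx"],0,m["cx"]],[0,m["fy"],m["cy"]],[0,0,1]])
    v,u=np.mgrid[:400,:640]
    p=cv2.undistortPoints(np.stack([u,v],-1).reshape(-1,1,2).astype(float),K,np.array([m["k1"],0,0,0,0.])).reshape(400,640,2)
    c=np.dstack([p*d[...,None],d])
    X=(c-m["t"])@m["R"]; X[d==0]=np.nan
    return X
def proj(n,P):
    m=bot.camera_model(n); c=np.atleast_2d(P)@m["R"].T+m["t"]; s=c[:,:2]/c[:,2:]
    s=s*(1+m["k1"]*(s**2).sum(1,keepdims=True)); return s*[m["fx"],m["fy"]]+[m["cx"],m["cy"]]
E
python3 - <<'E'
from h import *
for n in("top","scene"):
    X=cloud(n,np.load(f"pics/{n}0.npy")); 
    P=X.reshape(-1,3); r=(P[:,0]>.3)&(P[:,0]<.75)&(abs(P[:,1]+.05)<.35)
    b=P[r&(P[:,2]>.245)&(P[:,2]<.29)]
    c=b.mean(0);_,s,V=np.linalg.svd(b-c,full_matrices=False);t=(b-c)@V[0]
    print(n,len(b),"bar c",c,"dir",V[0],"ext",t.min(),t.max(), "mid",c+V[0]*(t.min()+t.max())/2, "resid",s/np.sqrt(len(b)),"z",np.percentile(b[:,2],[5,50,95]))
X=cloud("top",np.load("pics/top0.npy"))
for u,v in[(327,208),(372,220),(320,170),(398,197),(243,200),(453,273),(460,220),(360,185),(345,217),(365,165),(350,205)]: print((u,v),X[v,u].round(3))
E
```

```text
top 1016 bar c [ 0.61689773 -0.0821326   0.26815925] dir [-2.77161653e-01 -9.60823117e-01 -5.96334730e-04] ext -0.21052770635670132 0.20931768504620488 mid [ 0.61706542 -0.08155129  0.26815961] resid [0.12242459 0.00369679 0.00290906] z [0.26325791 0.26854234 0.27221053]
scene 1067 bar c [ 0.62439372 -0.06801243  0.26823198] dir [ 0.27547725  0.96130607 -0.00170721] ext -0.2216039424657771 0.19716106329251248 mid [ 0.62102699 -0.07976097  0.26825285] resid [0.1255919  0.00485316 0.00286328] z [0.25929009 0.26949028 0.27235196]
(327, 208) [0.522 0.007 0.154]
(372, 220) [ 0.494 -0.103  0.15 ]
(320, 170) [0.626 0.026 0.11 ]
(398, 197) [ 0.552 -0.167  0.154]
(243, 200) [0.553 0.229 0.063]
(453, 273) [ 0.368 -0.309  0.116]
(460, 220) [ 0.499 -0.325  0.135]
(360, 185) [ 0.583 -0.074  0.14 ]
(345, 217) [ 0.521 -0.044 -0.007]
(365, 165) [ 0.633 -0.086  0.146]
(350, 205) [ 0.531 -0.049  0.145]
```

```bash
python3 - <<'E'
from h import *
psi=-np.arctan2(.2763,.9611); o=np.array([.590,-.0722,0]); c,s=np.cos(psi),np.sin(psi)
R=np.array([[c,-s,0],[s,c,0],[0,0,1]]); print("psi",psi)
for n in("top","scene"):
    B=((cloud(n,np.load(f"pics/{n}0.npy")).reshape(-1,3)-o)@R); B=B[np.isfinite(B[:,0])]
    x,y,z=B.T; inn=(abs(x)<.12)&(abs(y)<.16)&(z>.01)&(z<.24)
    B=B[inn];x,y,z=B.T
    h=-.5736*(x+.078)+.8192*(z-.040)     # height off face
    f=(abs(h)<.006)&(abs(y)<.12); print(n,"face",f.sum(),np.median(h[f]), "z top",np.percentile(z[(x>.07)],[50,95]))
    for lo,hi in((.05,.09),(.09,.13)):
        q=(z>lo)&(z<hi); print("y ext",lo,np.percentile(y[q&(h<.004)],[.5,1,2,98,99,99.5]).round(4), "x max",np.percentile(x[q],[95,98,99,99.7]).round(4))
    # flap: pane/bar points |y|<.08
    q=(abs(y)<.085)&(h>.02)&(x<.06); k=np.polyfit(x[q],z[q],1); 
    print("flap slope",q.sum(),k,"lift",np.deg2rad(35)-np.arctan(k[0]),"x ext",np.percentile(x[q],[1,99]))
    q=q&(abs(y)<.02); i=np.argsort(x[q]); print(np.c_[x[q][i],z[q][i]][::max(1,len(i)//14)].round(3).tolist())
# objects
X=cloud("top",np.load("pics/top0.npy"))
for nm,(u,v),zt in(("reel",(243,200),.062),("can",(453,273),.118)):
    P=X[v-30:v+30,u-30:u+30].reshape(-1,3);P=P[abs(P[:,2]-zt)<.008];print(nm,(P.min(0)+P.max(0))/2,np.ptp(P,0))
P=X[190:250,430:490].reshape(-1,3);P=P[(P[:,2]>.16)&(P[:,2]<.19)];print("bottle cap",P.mean(0),np.ptp(P,0))
im=cv2.imread("pics/top0.png"); 
pts=[(3,109,109),(3,-109,109),(-70,56,58),(-70,-56,58),(-78,126,40),(-78,-126,40),(78,126,149),(78,-126,149),(30,205,265),(30,-205,265)]
im=cv2.resize(im[110:260,250:480],None,fx=3,fy=3)
for p in pts:
    q=proj("top",R@(np.array(p)/1e3)+o)[0]; cv2.circle(im,tuple(((q-[250,110])*3).astype(int).tolist()),3,(0,0,255),-1)
cv2.imwrite("pics/fit.png",im)
E
```

```text
psi -0.27993420557628096
top face 1213 -0.0009815360613759385 z top [0.14304519 0.14825673]
y ext 0.05 [-0.128  -0.1275 -0.1266  0.1232  0.1242  0.1242] x max [-0.0246 -0.0226 -0.0082  0.0018]
y ext 0.09 [-0.1257 -0.1251 -0.1247  0.1236  0.1238  0.1239] x max [0.092  0.0923 0.0926 0.0928]
flap slope 3540 [-0.06981268  0.14190251] lift 0.6805648286145489 x ext [-0.10447499  0.03499825]
[[-0.077, 0.139], [-0.07, 0.147], [-0.062, 0.137], [-0.054, 0.141], [-0.046, 0.142], [-0.039, 0.142], [-0.031, 0.143], [-0.023, 0.138], [-0.014, 0.142], [-0.006, 0.143], [0.001, 0.143], [0.009, 0.138], [0.017, 0.138], [0.025, 0.148], [0.035, 0.144]]
scene face 1052 0.0004303931594901722 z top [0.10872099 0.14732674]
y ext 0.05 [-0.121  -0.1196 -0.1157  0.1257  0.1258  0.1259] x max [0.0925 0.0929 0.0931 0.0932]
y ext 0.09 [-0.1247 -0.1239 -0.122   0.1257  0.1259  0.1261] x max [0.0924 0.0927 0.0929 0.0931]
flap slope 2676 [-0.06896882  0.1441597 ] lift 0.6797250191893345 x ext [-0.10006366  0.03682855]
[[-0.077, 0.142], [-0.068, 0.143], [-0.061, 0.146], [-0.038, 0.141], [-0.031, 0.143], [-0.024, 0.142], [-0.018, 0.145], [-0.01, 0.144], [-0.004, 0.146], [0.003, 0.143], [0.01, 0.144], [0.016, 0.143], [0.023, 0.146], [0.029, 0.141], [0.037, 0.145]]
reel [0.55591334 0.23216908 0.06047969] [0.08088364 0.08424219 0.01294374]
can [ 0.36618525 -0.32147345  0.11722421] [0.08436536 0.08398394 0.01443852]
bottle cap [ 0.50943396 -0.33423508  0.17336383] [0.07810112 0.08594487 0.02836418]
```

View pics/fit.png

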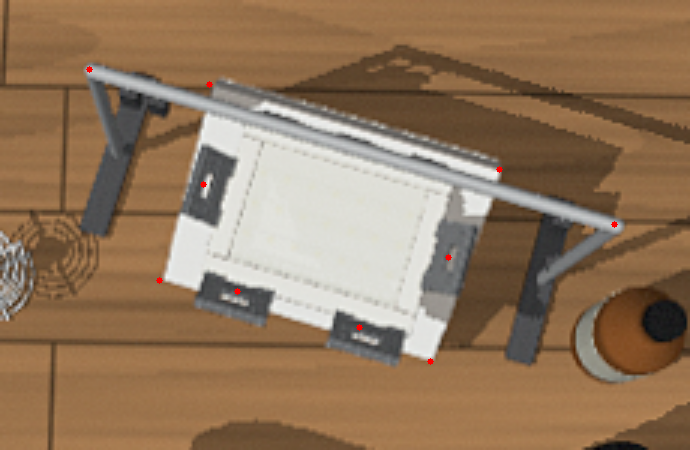

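The fit agrees with the given sizes: face height within 1 mm, sides at ±125 mm, and posts and tab pads line up in the overlay. The flap is lifted about 0.68 rad. Next I plan the poses and check IK, then shut the flap.

```bash
cat >> h.py <<'E'
from scipy.spatial.transform import Rotation as Ro
B=Ro.from_euler("z",-.2799); O=np.array([.590,-.0722,0])
N=np.array([-.5736,0,.8192]); A=np.deg2rad(35)
W=lambda p: B.apply(p)+O                       # box frame (m) -> world
def quat(a):                                    # tool square to flap at lift a (0 = the face), tool y = box y
    z=np.array([np.sin(A-a),0,-np.cos(A-a)]); y=np.array([0,1.,0])
    q=(B*Ro.from_matrix(np.c_[np.cross(y,z),y,z])).as_quat(); return q[[3,0,1,2]]
def edge(a,h=0):                                # flap_edge at lift a, plus h along its normal
    H=np.array([.064,0,.144]); R=Ro.from_euler("y",a)
    return W(H+R.apply(np.array([-.046,0,.072])-H+h*N))
PAD={"L":(.003,.109,.109),"FL":(-.070,.056,.058),"FR":(-.070,-.056,.058),"R":(.003,-.109,.109)}
pad=lambda k,h: W(np.array(PAD[k])+h*N)
E
python3 - <<'E'
from h import *
print(edge(.68),edge(0),W(np.array([-.046,0,.072])))
for k in PAD:
    for h in(.07,0): print(k,h,pad(k,h).round(3),bot.inverse_kinematics(pad(k,h),quat(0)))
for a in(.68,.3,0): print(a,bot.inverse_kinematics(edge(a,.03),quat(a)))
bot.gripper_to(0)
bot.goto([.35,.25,.34],quat(.6))
bot.goto(edge(.68,.06),quat(.68))
s=bot.state();print(s["time"],s["position"],s["contact_force"],s["opening"])
print("touch",bot.movel(edge(.68,-.01),velocity=.05,threshold=2)); s=bot.state();print(s["time"],s["position"]-edge(.68),s["contact_force"])
E
```

```text
[ 0.52579379 -0.05374418  0.157182  ] [ 0.54579018 -0.05949206  0.072     ] [ 0.54579018 -0.05949206  0.072     ]
L 0.07 [0.584 0.043 0.166] [-0.05419902 -0.0662656   2.10279015 -0.26085545  0.52094525 -1.15736096]
L 0 [0.623 0.032 0.109] [-0.07508329  0.12351158  2.05083799 -0.31692576  0.38367279 -1.10700208]
FL 0.07 [0.5   0.012 0.115] [-0.17045839 -0.20397432  2.3465717  -0.16326011  0.39568519 -1.33018557]
FL 0 [0.538 0.001 0.058] [-0.18347996  0.04959366  2.28052014 -0.26797232  0.21008995 -1.2293835 ]
FR 0.07 [ 0.469 -0.096  0.115] [-0.57316163 -0.32018256  2.42915974  0.37445046  0.47048784 -2.15022209]
FR 0 [ 0.507 -0.107  0.058] [-0.53458572 -0.02402998  2.35545656  0.60107642  0.25839139 -2.36633408]
R 0.07 [ 0.524 -0.167  0.166] [-0.66007487 -0.20965234  2.22583459  0.39551835  0.58527826 -2.22206513]
R 0 [ 0.563 -0.178  0.109] [-0.62045757  0.0151884   2.16796397  0.48956745  0.41961536 -2.30618645]
0.68 [-0.32443439  0.15784678  1.68768585 -0.00314162  1.36512745 -1.61458288]
0.3 [-0.33905351 -0.05895249  2.06109392  0.02452502  0.82924524 -1.64368751]
0 [-0.35409003 -0.08891484  2.30138465  0.1346393   0.32227254 -1.75939095]
4.3 [ 0.5299322  -0.0538174   0.21755425] [ 0.2200445  -0.04157928  0.00696763] 0.0004571651075837433
touch False
5.85 [-0.00040231  0.00013286 -0.00962055] [-1.06184574 -0.47107853  0.29671076]
```

```bash
python3 - <<'E'
from h import *
for a in(.5,.35,.2,.08):
    bot.movel(edge(a),quat(a),velocity=.06); s=bot.state();print(a,s["time"],s["contact_force"].round(1))
print("stop",bot.movel(edge(0,-.006),quat(0),velocity=.03,threshold=15))
s=bot.state();e=s["position"]-edge(0);print(s["time"],B.inv().apply(e)@N,s["contact_force"])
im,d=bot.read_camera("scene"); 
bot.movel(edge(0,.06),velocity=.12)
im,d=bot.read_camera("top");np.save("pics/t1.npy",d);cv2.imwrite("pics/t1.png",cv2.resize(im[110:260,250:480,::-1],None,fx=3,fy=3))
print(bot.state()["time"])
E
```

```text
0.5 6.225 [ 0.4 -0.7 -0.1]
0.35 6.7 [-0.3  0.2 -0. ]
0.2 7.175 [ 0.2 -0.4  0.9]
0.08 7.5917 [ 0.1  0.4 -0.4]
stop False
8.2917 -0.00591895235662879 [ 0.15353868 -0.53357391 -0.17740026]
9.0917
```

View pics/t1.png

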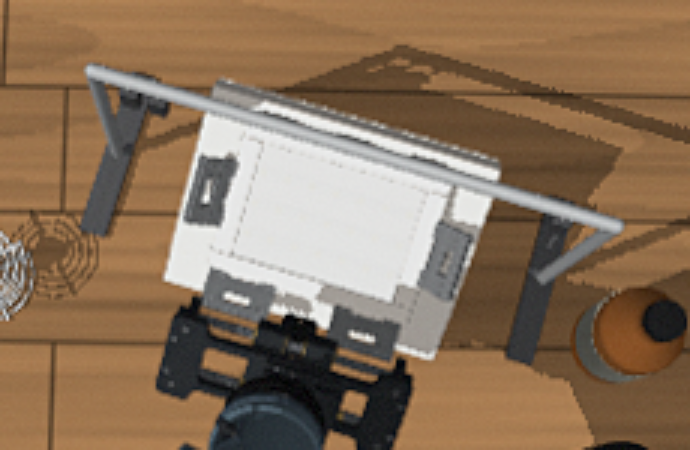

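The flap has come down and the tabs still stand, but I felt no firm stop. I'll check the flap height from depth.

```bash
python3 - <<'E'
from h import *
im,d2=bot.read_camera("scene")
for n,d in(("top",np.load("pics/t1.npy")),("scene",d2)):
    P=B.inv().apply(np.nan_to_num(cloud(n,d).reshape(-1,3))-O); x,y,z=P.T
    h=-.5736*(x+.078)+.8192*(z-.040); s=.8192*(x+.078)+.5736*(z-.04)
    for nm,q0 in(("flap",(abs(y)<.085)),("margin",(abs(y)>.112)&(abs(y)<.124))):
        for lo in np.arange(0,.19,.02):
            q=q0&(s>lo)&(s<lo+.02)&(abs(h)<.06)
            if q.sum()>10: print(n,nm,round(lo,2),q.sum(),np.percentile(h[q],[10,50,90]).round(4))
E
```

```text
top flap 0.0 266 [-0.0023  0.0016  0.0503]
top flap 0.02 484 [0.0244 0.035  0.0453]
top flap 0.04 516 [0.0196 0.0243 0.0277]
top flap 0.06 503 [0.016  0.0194 0.023 ]
top flap 0.08 496 [0.0137 0.0165 0.0203]
top flap 0.1 518 [0.0104 0.0137 0.0172]
top flap 0.12 521 [0.0078 0.0107 0.0142]
top flap 0.14 498 [0.0054 0.0085 0.0119]
top flap 0.16 234 [0.0057 0.0089 0.0115]
top flap 0.18 468 [-0.0215 -0.0033  0.0015]
top margin 0.0 53 [-0.0036 -0.0013  0.0019]
top margin 0.02 60 [-0.004  -0.0009  0.0023]
top margin 0.04 61 [-0.0037 -0.0007  0.0021]
top margin 0.08 53 [0.0003 0.0373 0.0409]
top margin 0.1 54 [-0.0019  0.0333  0.0381]
top margin 0.12 90 [-0.0037  0.0017  0.0343]
top margin 0.14 69 [-0.0048 -0.0015  0.0014]
top margin 0.16 20 [-0.0036 -0.0015  0.0017]
top margin 0.18 61 [-0.0229 -0.0028  0.002 ]
scene flap 0.0 68 [0.0476 0.0502 0.0521]
scene flap 0.02 185 [0.0282 0.0329 0.0486]
scene flap 0.04 320 [0.0221 0.0261 0.0283]
scene flap 0.06 263 [0.019  0.021  0.0233]
scene flap 0.08 281 [0.0162 0.0182 0.0204]
scene flap 0.1 289 [0.0135 0.0152 0.0174]
scene flap 0.12 307 [0.0107 0.0126 0.0149]
scene flap 0.14 266 [0.0085 0.01   0.0124]
scene flap 0.16 696 [-0.0547  0.0025  0.0106]
scene flap 0.18 1077 [-0.0308 -0.0109  0.0032]
scene margin 0.0 24 [-0.0467 -0.0004  0.001 ]
scene margin 0.02 23 [-0.0514 -0.0005  0.0012]
scene margin 0.04 26 [-0.0529 -0.0003  0.0012]
scene margin 0.06 26 [-0.0474 -0.0003  0.0014]
scene margin 0.08 49 [-0.0488  0.0015  0.0407]
scene margin 0.1 63 [-0.0384  0.0012  0.0378]
scene margin 0.12 77 [-0.0391  0.001   0.0353]
scene margin 0.14 49 [-0.046   0.0002  0.0011]
scene margin 0.16 82 [-0.0551 -0.0364  0.0011]
scene margin 0.18 138 [-0.0327 -0.0137  0.0002]
```

The flap still stands at about 0.14 rad, so the tip wasn't where I expected relative to the bar. I'll push again step by step, with a picture at contact.

```bash
python3 - <<'E'
from h import *
r=bot.movel(edge(.0,.004),quat(0),velocity=.05,threshold=2.5); s=bot.state()
e=B.inv().apply(s["position"]-edge(0)); print(r,s["time"],"h",e@N,"e",e,s["contact_force"],s["opening"])
out=[]
for n,(r0,r1,c0,c1) in(("scene",(150,290,180,390)),("top",(150,260,280,445))):
    im,d=bot.read_camera(n); q=proj(n,s["position"])[0]; print(n,q)
    cv2.circle(im,tuple(q.astype(int).tolist()),1,(255,0,0),-1)
    out.append(cv2.resize(im[r0:r1,c0:c1,::-1],(400,int(400*(r1-r0)/(c1-c0)))))
    np.save(f"pics/{n}2.npy",d)
h=max(o.shape[0] for o in out); cv2.imwrite("pics/c2.png",np.hstack([cv2.copyMakeBorder(o,0,h-o.shape[0],0,0,0) for o in out]))
E
```

```text
False 10.4083 h 0.004175772934508085 e [-2.24490766e-03  3.01862730e-05  3.52550525e-03] [-0.4690201  -0.15346389  0.19749396] 0.0002788619031917288
scene [296.61602811 208.33052601]
top [352.22240802 204.3853352 ]
```

View pics/c2.png

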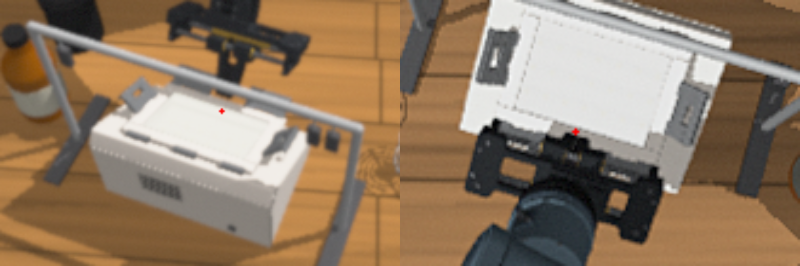

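```bash
python3 - <<'E'
from h import *
im,dn=bot.read_camera("scene")
for nm,n,d in(("top0","top",np.load("pics/top0.npy")),("t1","top",np.load("pics/t1.npy")),("scene2","scene",np.load("pics/scene2.npy")),("top2","top",np.load("pics/top2.npy"))):
    P=B.inv().apply(np.nan_to_num(cloud(n,d).reshape(-1,3))-O); x,y,z=P.T
    h=-.5736*(x+.078)+.8192*(z-.040); s=.8192*(x+.078)+.5736*(z-.04)
    q=(abs(y)<.02)&(s<.08)&(s>-.06)&(h>-.05)&(h<.14); i=np.argsort(s[q]); a=np.c_[s[q],h[q]][i]*1000
    print(nm,len(a)); print(a[::max(1,len(a)//45)].round(0).astype(int).tolist())
E
```

```text
top0 521
[[-60, -4], [-59, -10], [-56, -9], [-55, -12], [-53, -16], [-51, -13], [-50, -14], [-48, -15], [-46, -21], [-44, -23], [-42, -18], [-41, -22], [-39, -21], [-37, -25], [-35, -23], [-34, -29], [-33, -24], [-31, -27], [-29, -30], [-27, -28], [-25, -30], [-24, -35], [-22, -34], [-20, -33], [-1, -5], [3, -1], [5, 1], [7, -3], [10, -1], [12, 1], [14, -3], [17, 0], [59, 81], [62, 80], [63, 80], [64, 79], [65, 76], [67, 78], [69, 76], [70, 79], [71, 75], [73, 73], [74, 68], [75, 71], [76, 70], [77, 73], [79, 67], [80, 72]]
t1 455
[[-24, -33], [3, 0], [7, 0], [8, -2], [11, 0], [13, 0], [14, -1], [16, -1], [18, -4], [20, -2], [22, -2], [37, 23], [40, 23], [40, 29], [41, 21], [43, 138], [45, 30], [46, 24], [48, 26], [49, 27], [51, 23], [52, 118], [53, 26], [53, 125], [53, 134], [53, 115], [54, 136], [54, 133], [55, 133], [55, 117], [56, 100], [56, 22], [58, 19], [60, 22], [61, 21], [63, 22], [64, 22], [66, 19], [67, 20], [69, 21], [71, 18], [73, 18], [75, 16], [76, 16], [78, 17], [80, 14]]
scene2 557
[[-60, -9], [-55, -12], [31, 110], [39, 84], [40, 27], [43, 61], [45, 103], [47, 26], 
[... 208 characters left out ...]
], [61, 131], [63, 130], [63, 134], [64, 131], [65, 137], [67, 139], [67, 139], [69, 140], [70, 139], [72, 20], [73, 112], [75, 127], [76, 108], [77, 19], [78, 127], [78, 126], [79, 122], [80, 110]]
top2 424
[[39, 23], [43, 27], [45, 58], [48, 24], [50, 25], [51, 24], [51, 17], [52, 50], [53, 55], [53, 37], [54, 26], [54, 49], [54, 77], [55, 42], [55, 51], [56, 55], [57, 23], [58, 22], [59, 20], [61, 20], [62, 17], [63, 21], [64, 19], [64, 19], [65, 126], [66, 23], [66, 118], [67, 17], [68, 140], [68, 126], [69, 118], [69, 21], [70, 122], [71, 128], [72, 15], [73, 17], [73, 20], [74, 23], [74, 23], [76, 17], [76, 126], [77, 118], [77, 123], [78, 20], [78, 116], [78, 16], [79, 121], [80, 14]]
```

Depth shows the bar at h≈25 mm under the finger while the TCP reads 12 mm. So the closed fingers end short of the nominal TCP, by roughly 20 mm. I'll push on under force guard.

```bash
python3 - <<'E'
from h import *
for t in(-.010,-.016,-.022,-.028,-.034,-.04):
    r=bot.movel(edge(.0,t),quat(0),velocity=.03,threshold=10); s=bot.state()
    e=B.inv().apply(s["position"]-edge(0)); f=B.inv().apply(s["contact_force"])
    print(r,s["time"],"h",round(e@N,4),"fN",f@N,s["opening"])
    if r: break
n="scene";im,d=bot.read_camera(n)
P=B.inv().apply(np.nan_to_num(cloud(n,d).reshape(-1,3))-O); x,y,z=P.T
h=-.5736*(x+.078)+.8192*(z-.040); s=.8192*(x+.078)+.5736*(z-.04)
for lo in(.04,.06,.08,.12,.14):
    q=(abs(y)<.085)&(s>lo)&(s<lo+.02)&(abs(h)<.06); print(lo,q.sum(),np.percentile(h[q],[10,50,90]).round(4))
E
```

```text
False 11.175 h -0.0102 fN -0.1222816166748459 0.0004171895116217025
False 11.525 h -0.0162 fN -0.2816142042917531 0.00032693516593616307
False 11.875 h -0.0222 fN -0.6861587050680676 0.000406180321597306
True 12.1 h -0.0259 fN 15.872626557213367 0.0003660574504425172
0.04 384 [0.0057 0.009  0.0366]
0.06 210 [0.0048 0.0059 0.0085]
0.08 214 [0.0047 0.0059 0.0079]
0.12 242 [0.0048 0.0059 0.0086]
0.14 196 [0.005  0.0063 0.0087]
```

Shut: depth puts the pane at a uniform 6 mm, so the lift is about 0. The firm stop came at TCP h = -26 mm, so the closed tips end about 25 mm short of the nominal TCP. Now the tabs.

```bash
cat >> h.py <<'E'
def press(k):
    bot.movel(pad(k,.02),quat(0),velocity=.15)
    r=bot.movel(pad(k,-.008),velocity=.08)
    r=bot.movel(pad(k,-.036),velocity=.03,threshold=18); s=bot.state()
    print(k,r,s["time"],"h",round(B.inv().apply(s["position"]-pad(k,0))@N,4),"fN",B.inv().apply(s["contact_force"]).round(1))
    bot.movel(pad(k,.02),velocity=.15)
E
python3 - <<'E'
from h import *
bot.movel(edge(0,.02),quat(0),velocity=.12)
press("FL"); press("FR")
s=bot.state();print(s["time"],s["qpos"])
im,d=bot.read_camera("top"); cv2.imwrite("pics/c3.png",cv2.resize(im[110:260,250:480,::-1],None,fx=3,fy=3))
E
```

```text
FL True 14.4333 h -0.0269 fN [-18.6  -3.   26.5]
FR True 17.0833 h -0.0269 fN [-20.1  -2.3  26.3]
17.55 [-0.54543836 -0.10653797  2.37839411  0.51453505  0.31241439 -2.28365903]
```

View pics/c3.png

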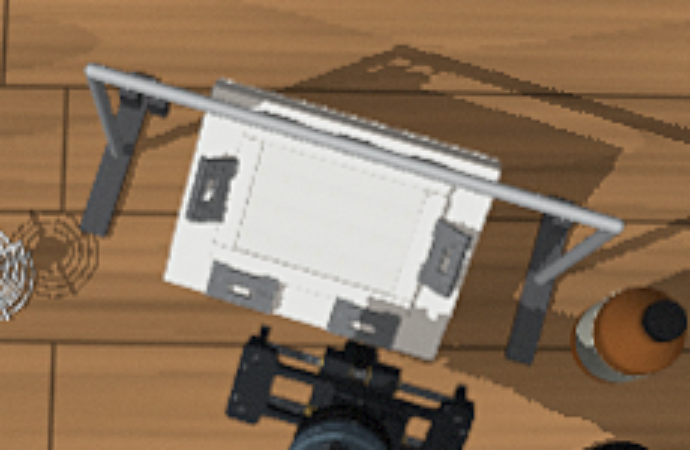

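Both front tabs sit flat at about (245,285) and (365,320). The side tabs at (212,188) and (445,258) still stand.

```bash
python3 - <<'E'
from h import *
press("R"); press("L")
bot.movel(pad("L",.12),velocity=.15)
bot.goto([.35,.15,.40],quat(.6))
print(bot.state()["time"])
for n in("top","scene"):
    im,d=bot.read_camera(n)
    if n=="top":
        cv2.imwrite("pics/c4.png",cv2.resize(im[110:290,230:490,::-1],None,fx=3,fy=3))
        X=cloud(n,d)
        for nm,(u,v),zt in(("reel",(243,200),.062),("can",(453,273),.118)):
            P=X[v-30:v+30,u-30:u+30].reshape(-1,3);P=P[abs(P[:,2]-zt)<.008];print(nm,(P.min(0)+P.max(0))/2)
    P=B.inv().apply(np.nan_to_num(cloud(n,d).reshape(-1,3))-O); x,y,z=P.T
    h=-.5736*(x+.078)+.8192*(z-.040); s=.8192*(x+.078)+.5736*(z-.04)
    for k,p in list(PAD.items())+[("edge",(-.046,0,.072))]:
        ps=.8192*(p[0]+.078)+.5736*(p[2]-.04)
        q=(abs(y-p[1])<.014)&(abs(s-ps)<.014)&(abs(h)<.05);print(n,k,q.sum(),np.percentile(h[q],[5,50,95]).round(4) if q.any() else "")
E
```

```text
R True 19.6083 h -0.0268 fN [-22.3  -1.8  23.9]
L True 22.8333 h -0.0264 fN [-12.8  -1.8  17.1]
25.2167
reel [0.55578228 0.23221761 0.06088944]
can [ 0.36618877 -0.32160943  0.11654826]
top L 106 [0.002 0.008 0.012]
top FL 94 [-0.0003  0.0081  0.0122]
top FR 98 [-0.0004  0.0082  0.0126]
top R 113 [0.0019 0.0085 0.0125]
top edge 93 [0.0006 0.0058 0.0102]
scene L 58 [0.0003 0.0104 0.012 ]
scene FL 41 [0.0079 0.0103 0.0115]
scene FR 36 [0.0079 0.0104 0.0117]
scene R 44 [0.0078 0.0104 0.0119]
scene edge 45 [0.0049 0.008  0.0092]
```

View pics/c4.png

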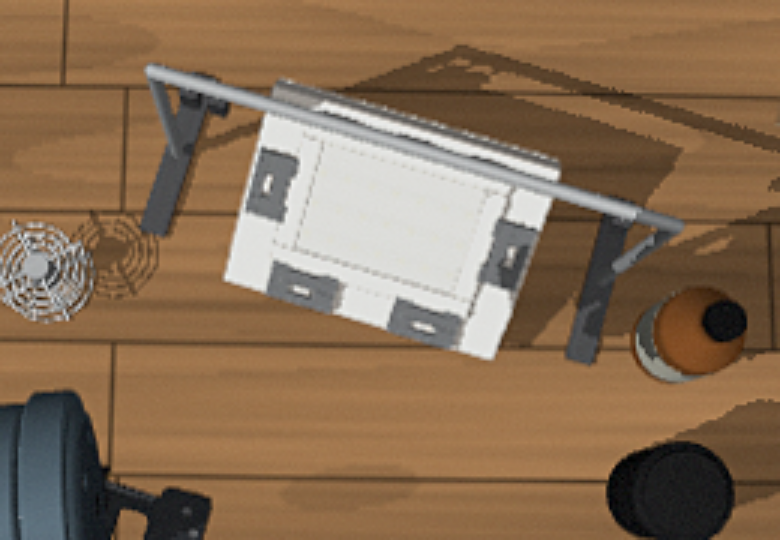

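The picture shows all four tabs flat at (270,185), (305,287), (425,322) and (508,255), with pads at 10 mm and the flap edge at 8 mm as specified. The reel, canister and bottle haven't moved, and the arm is clear.

```bash
python3 -c "
from cell import bot
print(bot.job_done())"
```

```text
the job is handed in; nothing more can be done
None
```

The flap is shut and all four tabs are snapped flat (checked from depth), the canister, bottle and reel stand where they were, and the job was handed in at about 25 s; no verdict was returned.

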